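# Draw the rolling pin out from under the sliding tray and hold it over the board

### The job

The rolling pin lies at the bottom of the baking box, under the little tray that slides along the box's rims; wherever the tray stands, the gap beside it is shorter than the pin. Look at which end the box is more open, slide the tray further aside if the gap is too small, then tilt the pin and draw it out slantwise through the gap. Finish while still holding the pin in the gripper, level and well clear above the middle of the chopping board, and leave the board, jars, bottle, canister and tin where they stand.

Things in the scene. Friction and masses are not known exactly. Their poses are not given: they have to be found in the camera images.
- baking_box: open wooden caddy, fixed to the worktop, 350 (its x, length) x 190 (its y) x 90 mm high; walls and floor 10 mm thick, so inside it is 330 x 170 mm, inner floor 10 mm and rim 90 mm above the worktop. Origin: centre of its underside; its x axis runs along its length and points roughly to the robot's left. A tray covers part of its top
- tray (a joint): position (m) of the half-length wooden tray sliding on the box's rims: 0 = flush with the box's -x end (inside is open over 150 mm at the +x end), 0.160 = flush with the +x end (open at the -x end). Open length inside: 150 mm minus the value at the +x end, the value minus 10 mm at the -x end. Slides with about 2 N, stays where left, cannot be lifted off
- tray_handle (a point): middle of the tray's bar handle: steel round bar, 14 mm thick, 116 mm long along the box's y, axis 152 mm above the worktop, above the tray's middle; 40 mm free on both sides. The tray is 190 (along the box) x 190 mm; underside 92 mm, wall tops 127 mm above the worktop, and under the bar a divider up to 124 mm; fixed nozzles and cutter rings in it are lower than its walls
- rolling_pin: dark brown wooden rolling pin, 265 mm long, 30 mm thick, the last 30 mm at each end tapering to 18 mm; about 0.18 kg. It lies on the box's inner floor along the box's length. Origin: its middle, on its axis; its x axis runs along it
- board: dark brown chopping board lying flat, 200 (its x) x 260 (its y) x 22 mm, loose; origin: centre of its underside
- flour_jar: glass jar of white powder with a grey lid, 107 mm wide, 165 mm high; origin: centre of its underside; bystander
- sugar_jar: glass jar with a black lid, 95 mm wide, 170 mm high; origin: centre of its underside; bystander
- oil_bottle: slim pale bottle with a gold cap, 61 mm wide, 271 mm high; origin: centre of its underside; bystander
- blue_canister: round blue canister, 111 mm wide, 130 mm high; origin: centre of its underside; bystander
- low_tin: low food tin, 75 mm wide, 58 mm high; origin: centre of its underside; bystander
- honey_jar: small glass jar with a grey lid, 68 mm wide, 94 mm high; origin: centre of its underside; bystander

How it is judged:
On the way:
1. the pin stands slantwise in the opening: tilted, one end lifted towards or over the rim, the other still down in the box ((angle between rolling_pin's own x axis and vertical below 1.35 rad or angle between rolling_pin's own x axis and vertical above 1.79 rad) and z of rolling_pin in the frame of baking_box between 0.04 and 0.12 m and contact force between the fingers and rolling_pin above 1 N), for 0.1 s.
At the end, for the whole second after the job is handed in: the gripper holds the pin still, within 0.3 rad of level, its middle within 80 mm (seen from above) of the board's centre and at least 75 mm above the board's underside (about 40 mm of air under the pin), touching neither board nor box (contact force between the fingers and rolling_pin above 2 N and z of rolling_pin in the frame of board above 0.075 m and horizontal distance between rolling_pin and board below 0.08 m and angle between rolling_pin's own x axis and vertical between 1.27 and 1.87 rad and contact force between rolling_pin and board below 0.1 N and contact force between rolling_pin and baking_box below 0.1 N and linear speed of rolling_pin below 0.05 m/s); the arm keeps its last pose, push and grip.
It fails at once if a jar, the bottle, the canister or the tin is pushed more than 30 mm or tipped (distance of any of flour_jar, sugar_jar, oil_bottle, blue_canister, low_tin, honey_jar from where it was at the start of the episode above 0.03 m or angle between any of flour_jar, sugar_jar, oil_bottle, blue_canister, low_tin, honey_jar's own z axis and vertical above 0.3 rad).
It fails at once if the chopping board is pushed more than 50 mm (distance of board from where it was at the start of the episode above 0.05 m).
It also fails if it takes over 64 s, if anything falls off the work surface, if the arm or the gripper's body presses on something with over 40 N, if the wrist force passes 120 N, or if a joint passes its speed limit or range.

### The arm

A 6-joint arm with a two-finger parallel gripper is mounted at the origin on a cart in front of the work surface, level with it; the furniture and walls round the work are solid. World frame = base frame: x ahead of the robot, y to its left, z up, the work surface at z = 0. Lengths are in m, angles in rad, forces in N, time in s.
With the tool pointing down it reaches from about 0.225 to 0.875 m from the base axis. Payload 3.4 kg.
Tool frame: the origin (TCP) lies at the very end of the fingers, on their centre line; the grasp point (between the pads) lies 19 mm behind it; z points along the fingers, y is the line along which they close (so a half turn about z gives the same grasp; the last joint's range is limited). The gripper opens to 85 mm and grips with 20 to 120 N. Pads are 22 mm wide; open, the fingers measure 114 mm over their backs; the gripper's body (76 mm by 85 mm) begins 54 mm behind the grasp point. The pads swing forward as they close: fully open they stand 13 mm farther back than shut.
Start: joints at [1.215, 0.276, 1.505, -0, 1.361, -0.121], TCP at [0.134, 0.559, 0.231] pointing down, gripper open.
Joint ranges: [-2.89, 2.89], [-0.75, 2.08], [0.22, 2.7], [-1.18, 4.32], [0.11, 2.71], [-2.7, 2.7]. Speed limits (rad/s): [2.57, 2.57, 3.14, 3.14, 3.14, 3.14].

### API

Orientations are given as a unit quaternion [w, x, y, z].
In Python, from rig import readout, vision, manip gives the robot as it stands.
- The arm moves only by the shell command python3 -m handwheel 'ROWS' [FORCE]. ROWS is JSON, a list of rows, each a list of 3 entries, a list of its own where there are three numbers: the shift along the tool's x, y, z in mm, then the turn, a rotation vector about the tool's x, y, z in units of 6 degrees (1.0 is 6 degrees), then the closure, from -1 (fully open) to 1 (shut), so that 0 is half open. A call has 1 to 20 rows; each row shifts and turns the commanded pose from where the row before left it, along the tool's axes as they then stand; what a row does not reach is not made up. A row lasts 1/8 s, in which the tool goes at most 62.5 mm and 10.7 degrees, less where a joint would pass 70% of its speed; a pose out of reach is approached as far as the arm can. A call is refused whole if a number of a shift passes 62.5 or a number of a turn 1, either way. A call with a gripper value outside its range is refused whole. The fingers move at their own pace and stop on an object; FORCE is the grip in N (left out, the last holds). Time passes only in rows, so rows that do not move let the fingers close. It gives the time, the measured TCP pose, the force, the opening and the grip force at its end, in the units of the state.
- readout.get_state(): the state, without advancing time (a new reading comes with each control period).
- vision.get_image(name): name is "scene" or "top" or "wrist"; returns the picture (384x512x3 uint8, blue, green, red); there is no depth.
- vision.camera_params(name): a dict with "intrinsics" (3x3 intrinsics, pixels), "rvec" (rotation vector, rad) and "tvec" (3), from world to camera coordinates, as OpenCV has them; the wrist camera has in their place "hand_eye" (4x4, takes a point from camera to tool coordinates, whose origin is the TCP and whose axes are the flange's). Camera axes: x right, y down, z forward; pixel columns grow to the right and rows downward; lengths in m; the calibration is good to about 2 mm. A picture is of the moment at which its call begins: read the wrist's pose just before it. camera_params takes no time and is no camera call.
- manip.sign_off(): hands the job in; it is judged then, once.
The state is a dict: "clock": time; "qpos": joint angles; "qd": joint speeds; "effort": joint torques, N m; "position": TCP position; "ee_rot": TCP orientation; "contact_force": force on the tool from outside, world axes, zero at the start; "moment": the same for the moment, N m; "width": finger opening in m; "gripper_force": force on a finger pad.
Only numpy, scipy, OpenCV 4.12 (cv2) and the standard library are available. Lean on these libraries where they do the work, as an engineer would, in place of code of your own. Each camera call takes 0.05 s, during which the arm holds its last target. There are 200 camera calls.

## Working session

There is one attempt and no reset: what is moved stays moved. The work goes in short steps, Python scripts to look and compute and a shell command to move; the robot and the scene stay as the last step left them, time stands still between calls to the robot, and variables do not carry over. Pictures are saved under pics/ and viewed, at most 10 in all, crops included, and the job is handed in when it is done.

```bash
mkdir -p pics; ls; python3 - <<'E'
from rig import readout, vision
import cv2
for n in ["scene","top","wrist"]:
    s=readout.get_state(); cv2.imwrite(f"pics/{n}0.png",vision.get_image(n)); p=vision.camera_params(n); print(n,p)
print(s)
E
```

```text
pics
scene {'intrinsics': array([[482.98030415,   0.        , 257.66870679],
       [  0.        , 482.98030415, 176.59284812],
       [  0.        ,   0.        ,   1.        ]]), 'rvec': array([ 1.88368763, -1.70606104,  0.64813128]), 'tvec': array([-1.53299907e-03,  4.04313093e-01,  1.80966580e+00])}
top {'intrinsics': array([[463.26449079,   0.        , 253.4788902 ],
       [  0.        , 463.26449079, 191.90519064],
       [  0.        ,   0.        ,   1.        ]]), 'rvec': array([ 2.06090909, -2.17149479,  0.21769812]), 'tvec': array([0.0728086 , 0.44476886, 1.66683641])}
wrist {'intrinsics': array([[277.98228245,   0.        , 256.06560939],
       [  0.        , 277.98228245, 192.83585866],
       [  0.        ,   0.        ,   1.        ]]), 'hand_eye': array([[ 8.21951756e-04, -9.60580782e-01, -2.77999794e-01,
         7.02900899e-02],
       [ 9.99999404e-01,  5.89906724e-04,  9.18339545e-04,
        -8.13733690e-04],
       [-7.18145370e-04, -2.78000384e-01,  9.60580695e-01,
        -1.42447907e-01],
       [ 0.00000000e+00,  0.00000000e+00,  0.00000000e+00,
         1.00000000e+00]])}
{'clock': 0.1, 'qpos': array([ 1.21501497e+00,  2.76552903e-01,  1.50600499e+00,  7.39258821e-06,
        1.36069807e+00, -1.21010221e-01]), 'qd': array([ 6.74530018e-04, -1.49066386e-03, -2.18866730e-03,  8.26478943e-05,
       -7.23037616e-04, -2.85855817e-05]), 'effort': array([ 7.73051142e-04, -4.17692149e+01, -2.46406353e+01, -4.84596683e-05,
        5.81167988e-03,  1.70911085e-05]), 'position': array([0.13360143, 0.55878389, 0.23051476]), 'ee_rot': array([-1.99901691e-04,  1.17116898e-01,  9.93117788e-01, -8.07277074e-04]), 'contact_force': array([ 0.09575124, -0.07963935, -0.92468925]), 'moment': array([0.01296979, 0.01691675, 0.03740707]), 'gripper_force': 0.0, 'width': 0.08540231943511968}
```

View pics/top0.png

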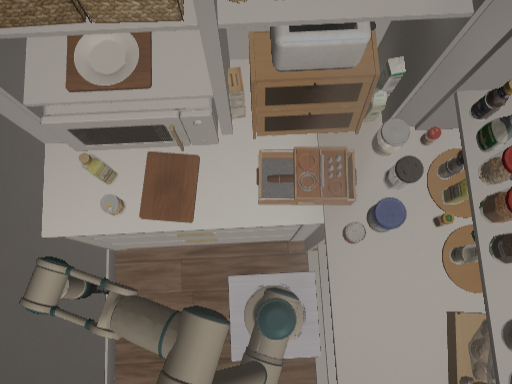

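View pics/scene0.png

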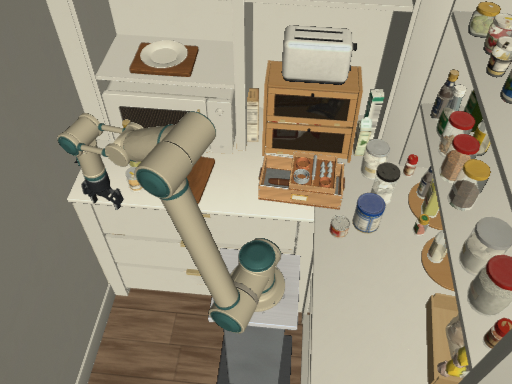

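The top view shows the box at about (257-356, 150-204) with the tray at its right (-x) end. The opening is at the left and the pin end shows near (281,180). The board is at about (141-199, 152-221).

```bash
cat > h.py <<'E'
import cv2,numpy as np
from rig import readout,vision
from scipy.spatial.transform import Rotation as R
def fixed(n):
    p=vision.camera_params(n);M=cv2.Rodrigues(p['rvec'])[0];return p['intrinsics'],M,p['tvec']
def wrist(s):
    p=vision.camera_params('wrist');q=s['ee_rot'];T=np.eye(4);T[:3,:3]=R.from_quat(np.r_[q[1:],q[0]]).as_matrix();T[:3,3]=s['position']
    C=np.linalg.inv(T@p['hand_eye']);return p['intrinsics'],C[:3,:3],C[:3,3]
def px(cam,u,v,z):
    K,M,t=cam;d=M.T@np.linalg.solve(K,[u,v,1]);o=-M.T@t;return (o+d*(z-o[2])/d[2]).round(4)
def proj(cam,P):
    K,M,t=cam;return cv2.projectPoints(np.float64(P).reshape(-1,1,3),cv2.Rodrigues(M)[0],t,K,None)[0].reshape(-1,2)
E
python3 - <<'E'
import cv2
im=cv2.imread('pics/top0.png')[130:240,130:370]
cv2.imwrite('pics/top0c.png',cv2.resize(im,None,fx=3.33,fy=3.33,interpolation=cv2.INTER_CUBIC))
E
```

```text
(no output)
```

View pics/top0c.png

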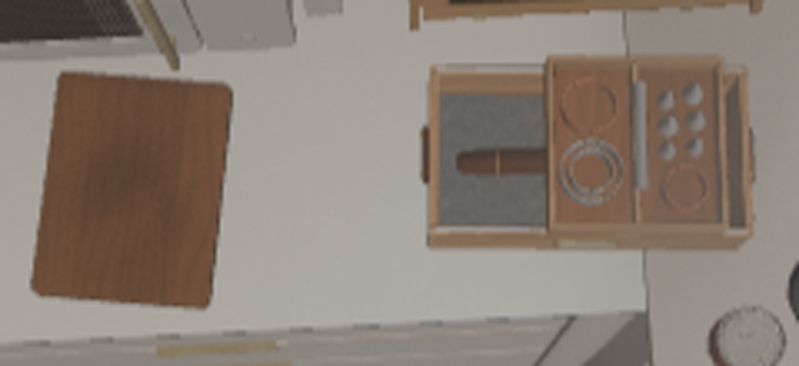

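The enlarged crop shows the box rim spanning crop x 430-750 and the tray spanning 547-722. The handle bar runs (641,83)-(641,188), the pin end is at (456,162), and the board corners are (62,72), (232,85), (210,308), (33,293).

```bash
python3 - <<'E'
from h import *
c=fixed('top')
def P(n,a,b,z): print(n,px(c,130+a/3.33,130+b/3.33,z))
P('TL',430,66,.09);P('BL',429,234,.09);P('BR',748,237,.09);P('TR',748,66,.09)
P('trayTL',547,57,.127);P('trayTR',722,56,.127);P('trayBL',547,228,.127);P('trayBR',722,228,.127)
P('h1',641,83,.159);P('h2',641,188,.159);P('pin',456,162,.025);P('pin2',547,162,.025)
for a,b in [(62,72),(232,85),(210,308),(33,293)]:P('bd',a,b,.022)
for n,u,v,z in [('oil',87,160,.271),('honey',110,203,.094),('flour',393,131,.165),('sugar',409,168,.17),('blue',390,212,.13),('tin',355,232,.058)]: print(n,px(c,u,v,z))
E
```

```text
TL [0.5949 0.021  0.09  ]
BL [0.4072 0.0323 0.09  ]
BR [ 0.386 -0.31   0.09 ]
TR [ 0.5765 -0.3283  0.09  ]
trayTL [ 0.5872 -0.1043  0.127 ]
trayTR [ 0.5784 -0.2925  0.127 ]
trayBL [ 0.4003 -0.0913  0.127 ]
trayBR [ 0.3907 -0.2751  0.127 ]
h1 [ 0.544  -0.1976  0.159 ]
h2 [ 0.4314 -0.1884  0.159 ]
pin [ 0.5002 -0.0039  0.025 ]
pin2 [ 0.4948 -0.1065  0.025 ]
bd [0.6303 0.4406 0.022 ]
bd [0.6046 0.2465 0.022 ]
bd [0.3491 0.2783 0.022 ]
bd [0.3762 0.4746 0.022 ]
oil [0.5357 0.5855 0.271 ]
honey [0.4244 0.5638 0.094 ]
flour [ 0.6165 -0.4518  0.165 ]
sugar [ 0.4785 -0.4903  0.17  ]
blue [ 0.3346 -0.4199  0.13  ]
tin [ 0.279  -0.3079  0.058 ]
```

```bash
cat >> h.py <<'E'
import json
def pose(s): q=s['ee_rot']; return np.array(s['position']),R.from_quat(np.r_[q[1:],q[0]])
BX=np.array([np.cos(np.radians(86.8)),np.sin(np.radians(86.8)),0])
def toolrot(bx,tilt=0):  # tool x along bx, pointing down; tilt(deg) raises tool x
    z=np.array([0,0,1.]);t=np.radians(tilt);x=bx*np.cos(t)+z*np.sin(t);zz=bx*np.sin(t)-z*np.cos(t)
    return R.from_matrix(np.c_[x,np.cross(zz,x),zz])
def rows(p0,r0,p1,r1,n,c):
    d=(p1-p0)/n; w=(r0.inv()*r1).as_rotvec(); dr=R.from_rotvec(w/n); out=[];r=r0
    for i in range(n):
        out.append([list(r.inv().apply(d*1000).round(1)),list((np.degrees(w/n)/6).round(2)),c]); r=r*dr
    print(json.dumps(out))
E
python3 - <<'E'
from h import *
p,r=pose(readout.get_state())
rows(p,r,np.array([.488,-.150,.26]),toolrot(BX),16,1)
E
```

```text
[[[-31.8, -37.9, -1.8], [-0.0, 0.0, 0.83], 1], [[-35.0, -35.0, -1.8], [-0.0, 0.0, 0.83], 1], [[-37.9, -31.9, -1.8], [-0.0, 0.0, 0.83], 1], [[-40.6, -28.4, -1.8], [-0.0, 0.0, 0.83], 1], [[-42.9, -24.8, -1.8], [-0.0, 0.0, 0.83], 1], [[-44.9, -21.0, -1.8], [-0.0, 0.0, 0.83], 1], [[-46.5, -17.0, -1.8], [-0.0, 0.0, 0.83], 1], [[-47.8, -12.9, -1.8], [-0.0, 0.0, 0.83], 1], [[-48.8, -8.7, -1.8], [-0.0, 0.0, 0.83], 1], [[-49.3, -4.4, -1.8], [-0.0, 0.0, 0.83], 1], [[-49.5, -0.1, -1.8], [-0.0, 0.0, 0.83], 1], [[-49.4, 4.2, -1.8], [-0.0, 0.0, 0.83], 1], [[-48.8, 8.4, -1.8], [-0.0, 0.0, 0.83], 1], [[-47.9, 12.7, -1.8], [-0.0, 0.0, 0.83], 1], [[-46.6, 16.8, -1.8], [-0.0, 0.0, 0.83], 1], [[-45.0, 20.8, -1.8], [-0.0, 0.0, 0.83], 1]]
```

```bash
python3 -m handwheel '[[[-32,-38,-2],[0,0,0.83],1],[[-35,-35,-2],[0,0,0.83],1],[[-38,-32,-2],[0,0,0.83],1],[[-41,-28,-2],[0,0,0.83],1],[[-43,-25,-2],[0,0,0.83],1],[[-45,-21,-2],[0,0,0.83],1],[[-46,-17,-2],[0,0,0.83],1],[[-48,-13,-2],[0,0,0.83],1],[[-49,-9,-2],[0,0,0.83],1],[[-49,-4,-2],[0,0,0.83],1],[[-49,0,-2],[0,0,0.83],1],[[-49,4,-2],[0,0,0.83],1],[[-49,8,-2],[0,0,0.83],1],[[-48,13,-2],[0,0,0.83],1],[[-47,17,-2],[0,0,0.83],1],[[-45,21,-2],[0,0,0.83],1],[[0,0,0],[0,0,0],1],[[0,0,0],[0,0,0],1]]' 60
python3 - <<'E'
from h import *
s=readout.get_state(); im=vision.get_image('wrist'); cv2.imwrite('pics/w1.png',im); cam=wrist(s); np.savez('w1',K=cam[0],M=cam[1],t=cam[2])
E
```

```text
clock: 2.4
position: [0.4885, -0.149, 0.2627]
ee_rot: [-0.001, 0.726, 0.687, -0.0]
contact_force: [-0.0, -0.2, -0.6]
width: 0.0002
gripper_force: 0.0
```

View pics/w1.png

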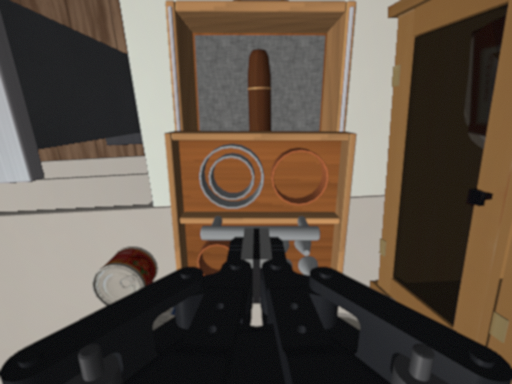

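The wrist view shows the box's +x rim corners at (166,3) and (355,3). The pin tip is at (259,50) with its axis at about (259.5,125), the tray's front edge is at v≈133, and the handle bar runs (201,234)-(319,234).

```bash
python3 - <<'E'
from h import *
d=np.load('w1.npz');c=(d['K'],d['M'],d['t'])
for n,u,v,z in [('rimL',166,3,.09),('rimR',355,3,.09),('trL',167,133,.127),('trR',356,133,.127),('h1',201,234,.152),('h2',319,234,.152),('tip',259,50,.025),('pin',259.5,125,.03)]: print(n,px(c,u,v,z))
E
```

```text
rimL [0.4091 0.0294 0.09  ]
rimR [0.5953 0.0193 0.09  ]
trL [ 0.404  -0.0937  0.127 ]
trR [ 0.5891 -0.1037  0.127 ]
h1 [ 0.4317 -0.1916  0.152 ]
h2 [ 0.5483 -0.1978  0.152 ]
tip [ 0.4999 -0.0047  0.025 ]
pin [ 0.4959 -0.0949  0.03  ]
```

```bash
python3 -m handwheel '[[[0,2,40],[0,0,0],1],[[0,0,45],[0,0,0],1],[[0,0,38],[0,0,0],1],[[-10,0,0],[0,0,0],1],[[-10,0,0],[0,0,0],1],[[-8,0,0],[0,0,0],1],[[-8,0,0],[0,0,0],1],[[-8,0,0],[0,0,0],1],[[-8,0,0],[0,0,0],1],[[-4,0,0],[0,0,0],1],[[0,0,0],[0,0,0],1]]'; python3 -m handwheel '[[[-3,0,0],[0,0,0],1],[[-3,0,0],[0,0,0],1],[[0,0,0],[0,0,0],1]]'
```

```text
clock: 3.82
position: [0.4878, -0.2061, 0.14]
ee_rot: [-0.0, 0.726, 0.687, -0.0]
contact_force: [-0.6, -1.8, 0.0]
width: 0.0002
gripper_force: 0.0
clock: 4.2
position: [0.4875, -0.2087, 0.14]
ee_rot: [-0.002, 0.726, 0.687, 0.002]
contact_force: [1.3, 6.8, 3.3]
width: -0.0002
gripper_force: 3.7
```

The tray has reached its stop (6.8 N). Next I back off, open the gripper and move over the pin.

```bash
python3 -m handwheel '[[[10,0,0],[0,0,0],1],[[0,0,-40],[0,0,0],1],[[0,0,-40],[0,0,0],0],[[40,0,0],[0,0,0],-1],[[40,0,0],[0,0,0],-1],[[40,0,0],[0,0,0],-1],[[18,0,0],[0,0,0],-1],[[0,2,0],[0,0,0],-1],[[0,0,0],[0,0,0],-1]]'
python3 - <<'E'
from h import *
s=readout.get_state();p,r=pose(s);print(r.inv().apply(np.array([.4975,-.0624,.03])-p)*1000)
im=vision.get_image('wrist'); cv2.imwrite('pics/w2.png',im); cam=wrist(s); np.savez('w2',K=cam[0],M=cam[1],t=cam[2])
E
```

```text
clock: 5.32
position: [0.4983, -0.0649, 0.2203]
ee_rot: [0.001, 0.726, 0.687, -0.0]
contact_force: [-0.1, -0.2, -0.2]
width: 0.0853
gripper_force: 0.0
[  2.68843779  -0.99792356 190.27355453]
```

View pics/w2.png

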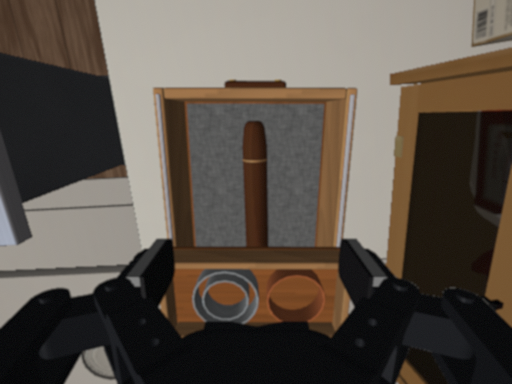

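The pin lies in the enlarged gap, with its tip at (255,122) and its axis at u≈255. The tray edge is back at v≈250. Now I descend.

```bash
python3 -m handwheel '[[[3,-1,45],[0,0,0],-1],[[0,0,45],[0,0,0],-1],[[0,0,45],[0,0,0],-1],[[0,0,40],[0,0,0],-1],[[0,0,20],[0,0,0],-1],[[0,0,10],[0,0,0],-1],[[0,0,0],[0,0,0],-1]]' 90
```

```text
clock: 6.25
position: [0.4971, -0.0614, 0.015]
ee_rot: [-0.0, 0.726, 0.687, -0.0]
contact_force: [0.5, 0.2, 0.2]
width: 0.0854
gripper_force: 0.0
```

```bash
python3 -m handwheel '[[[0,0,0],[0,0,0],0],[[0,0,0],[0,0,0],0.3],[[0,0,0],[0,0,0],1],[[0,0,0],[0,0,0],1],[[0,0,0],[0,0,0],1],[[0,0,0],[0,0,0],1]]' 90
```

```text
clock: 7.0
position: [0.4977, -0.0608, 0.0164]
ee_rot: [0.001, 0.726, 0.688, 0.0]
contact_force: [-0.8, -0.6, 6.1]
width: 0.0271
gripper_force: 88.6
```

```bash
cat > plan.py <<'E'
from h import *
p,r=pose(readout.get_state()); C=np.array([.4927,-.1503,0]); bx=np.array([.0541,.9985,0]);z=np.array([0,0,1.])
y0=(p-C)@np.cross(z,bx); g=np.array([(p-C)@bx,p[2]])-[-.119,.025]  # tcp rel lower end, level
def tgt(lx,lz,th):
    t=np.radians(th);a=np.array([[np.cos(t),-np.sin(t)],[np.sin(t),np.cos(t)]])@g+[lx,lz]
    return C+bx*a[0]+z*a[1]+np.cross(z,bx)*y0, R.from_rotvec(-np.cross(z,bx)*t)*r
prev=(p,r)
W=[(-.119,.025,5,2),(-.119,.025,11,2),(-.117,.025,16,2),(-.1,.0245,19,3),(-.08,.024,22,3)]
for lx,lz,th,n in W:
    q=tgt(lx,lz,th);rows(*prev,*q,n,1);prev=q
E
python3 plan.py
```

```text
[[[-0.0, 0.0, -9.1], [0.0, 0.42, 0.0], 1], [[0.4, 0.0, -9.1], [0.0, 0.42, 0.0], 1]]
[[[-0.1, 0.0, -10.9], [0.0, 0.5, 0.0], 1], [[0.4, 0.0, -10.9], [0.0, 0.5, 0.0], 1]]
[[[1.0, 0.0, -8.9], [0.0, 0.42, 0.0], 1], [[1.3, 0.0, -8.9], [0.0, 0.42, 0.0], 1]]
[[[5.5, 0.0, -1.9], [0.0, 0.17, 0.0], 1], [[5.5, 0.0, -1.8], [0.0, 0.17, 0.0], 1], [[5.5, 0.0, -1.7], [0.0, 0.17, 0.0], 1]]
[[[6.3, 0.0, -1.3], [0.0, 0.17, 0.0], 1], [[6.3, 0.0, -1.2], [0.0, 0.17, 0.0], 1], [[6.3, 0.0, -1.1], [0.0, 0.17, 0.0], 1]]
```

```bash
python3 -m handwheel '[[[0,0,-9],[0,0.42,0],1],[[0,0,-9],[0,0.42,0],1],[[0,0,-11],[0,0.5,0],1],[[0,0,-11],[0,0.5,0],1],[[1,0,-9],[0,0.42,0],1],[[1,0,-9],[0,0.42,0],1],[[0,0,0],[0,0,0],1]]'
python3 - <<'E'
from h import *
cv2.imwrite('pics/w3.png',np.hstack([cv2.resize(vision.get_image('wrist'),(400,300)),cv2.resize(vision.get_image('scene')[120:240,210:370],(400,300))]))
E
```

```text
clock: 7.88
position: [0.4972, -0.0665, 0.0734]
ee_rot: [-0.095, 0.72, 0.68, 0.102]
contact_force: [-0.2, 0.5, -1.2]
width: 0.0271
gripper_force: 88.7
```

View pics/w3.png

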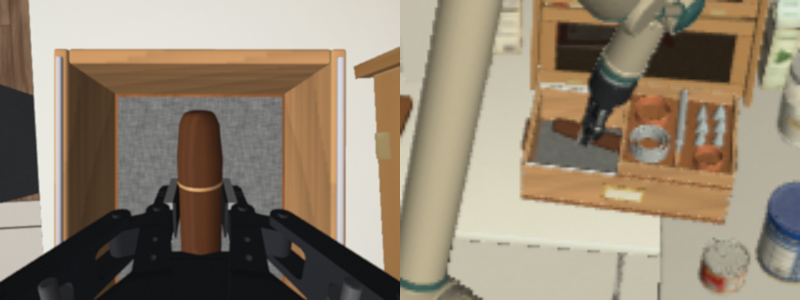

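The left half shows the pin firmly between the fingers, with its tip at about (200,112). In the right half it slants in the gap, clear of the tray. I continue the draw.

```bash
python3 -m handwheel '[[[5,0,-2],[0,0.17,0],1],[[5,0,-2],[0,0.17,0],1],[[5,0,-2],[0,0.17,0],1],[[6,0,-1],[0,0.17,0],1],[[6,0,-1],[0,0.17,0],1],[[6,0,-1],[0,0.17,0],1],[[0,0,0],[0,0,0],1]]'
```

```text
clock: 8.85
position: [0.4984, -0.0371, 0.0924]
ee_rot: [-0.132, 0.713, 0.675, 0.14]
contact_force: [-0.2, -0.1, -1.7]
width: 0.0272
gripper_force: 88.7
```

```bash
python3 -m handwheel '[[[10,0,0],[0,0,0],1],[[20,0,0],[0,0,0],1],[[20,0,0],[0,0,0],1],[[25,0,0],[0,0,0],1],[[25,0,0],[0,0,0],1],[[25,0,0],[0,0,0],1],[[25,0,0],[0,0,0],1],[[0,0,0],[0,0,0],1]]'
python3 - <<'E'
from h import *
cv2.imwrite('pics/w4.png',np.hstack([cv2.resize(vision.get_image('top')[100:250,120:320],(400,300)),cv2.resize(vision.get_image('scene')[120:240,180:340],(400,300))]))
E
```

```text
clock: 9.85
position: [0.5056, 0.1039, 0.1502]
ee_rot: [-0.132, 0.711, 0.676, 0.14]
contact_force: [-0.2, -1.3, -1.6]
width: 0.027
gripper_force: 88.7
```

View pics/w4.png

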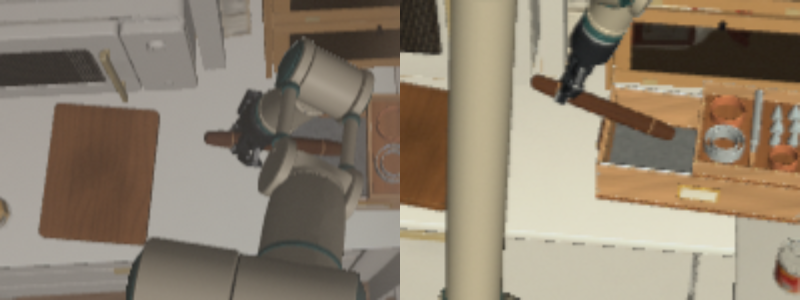

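The pin is drawn clear of the tray, with its lower end in the open half of the box. Now I lift it, level it and carry it over the board.

```bash
python3 - <<'E'
from h import *
p,r=pose(readout.get_state());q=p+[0,0,.1]
rows(p,r,q,r,3,1)
rows(q,r,np.array([.494,.41,.22]),toolrot(BX),10,1)
E
```

```text
[[[12.6, 0.0, -30.9], [0.0, 0.0, 0.0], 1], [[12.6, 0.0, -30.9], [0.0, 0.0, 0.0], 1], [[12.6, 0.0, -30.9], [0.0, 0.0, 0.0], 1]]
[[[27.3, -2.8, 14.3], [-0.0, -0.37, 0.0], 1], [[27.8, -2.8, 13.2], [-0.0, -0.37, 0.0], 1], [[28.3, -2.8, 12.1], [-0.0, -0.37, 0.0], 1], [[28.8, -2.8, 11.0], [-0.0, -0.37, 0.0], 1], [[29.2, -2.8, 9.9], [-0.0, -0.37, 0.0], 1], [[29.5, -2.8, 8.8], [-0.0, -0.37, 0.0], 1], [[29.9, -2.8, 7.6], [-0.0, -0.37, 0.0], 1], [[30.1, -2.8, 6.4], [-0.0, -0.37, 0.0], 1], [[30.4, -2.9, 5.3], [-0.0, -0.37, 0.0], 1], [[30.5, -2.9, 4.1], [-0.0, -0.37, 0.0], 1]]
```

```bash
python3 -m handwheel '[[[13,0,-31],[0,0,0],1],[[13,0,-31],[0,0,0],1],[[13,0,-31],[0,0,0],1],[[27,-3,14],[0,-0.37,0],1],[[28,-3,13],[0,-0.37,0],1],[[28,-3,12],[0,-0.37,0],1],[[29,-3,11],[0,-0.37,0],1],[[29,-3,10],[0,-0.37,0],1],[[29,-3,9],[0,-0.37,0],1],[[30,-3,8],[0,-0.37,0],1],[[30,-3,6],[0,-0.37,0],1],[[30,-3,5],[0,-0.37,0],1],[[30,-3,4],[0,-0.37,0],1],[[0,0,0],[0,0,0],1],[[0,0,0],[0,0,0],1],[[0,0,0],[0,0,0],1],[[0,0,0],[0,0,0],1]]'
python3 - <<'E'
from h import *
cv2.imwrite('pics/w5.png',np.hstack([cv2.resize(vision.get_image('top')[100:250,60:260],(400,300)),cv2.resize(vision.get_image('scene')[60:240,70:310],(400,300))]))
E
```

```text
clock: 12.08
position: [0.493, 0.4074, 0.2215]
ee_rot: [0.0, 0.727, 0.687, 0.0]
contact_force: [0.1, -0.9, -0.9]
width: 0.0272
gripper_force: 89.0
```

View pics/w5.png

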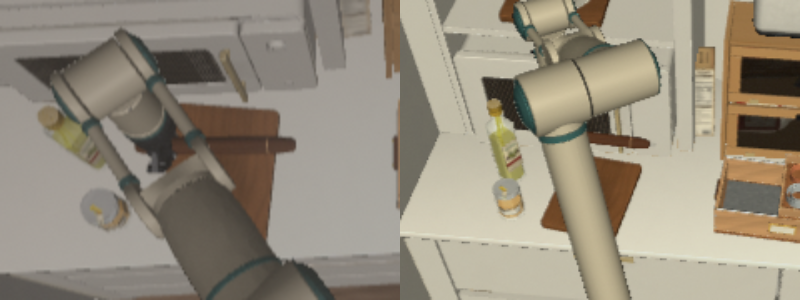

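The pin is held level above the board; its free end in the top view is at full-image pixel (207,172). A quick numeric check, then I hand in.

```bash
python3 - <<'E'
from h import *
from rig import manip
e=px(fixed('top'),207,172.5,.23);m=e+.1325*BX;d=np.hypot(*(m[:2]-[.49,.36]));print(e,m,d)
if d<.055: print(manip.sign_off())
E
```

```text
[0.4839 0.2016 0.23  ] [0.49129635 0.3338934  0.23      ] 0.026138764696819847
the job is handed in; nothing more can be done
None
```

The job is handed in: I slid the tray to its -x stop and drew the pin out slantwise. The gripper now holds it level about 0.23 m above the worktop, with its middle about 26 mm from the board's centre; the judge's verdict was not shown.

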